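# Close up the sample transport case

### The arm

A 7-joint arm with a two-finger parallel gripper is mounted at the origin on the work surface. World frame = base frame: x ahead of the robot, y to its left, z up, the work surface at z = 0. Lengths are in mm, angles in rad, forces in N, time in s.
With the tool pointing down it reaches from about 350 to 900 mm from the base axis. Payload 7.2 kg.
Tool frame: the origin (TCP) lies on the mounting face of the last link; the fingertips stand 173 mm ahead of it and the grasp point (between the pads) lies 155 mm ahead of it; z points along the fingers, y is the direction in which the jaws open and shut (so a half turn about z gives the same grasp; the last joint's range is limited). The gripper opens to 85 mm and grips with 20 to 120 N. Pads are 22 mm wide; open, the fingers measure 114 mm over their backs; the gripper's body (76 mm by 85 mm) begins 54 mm behind the grasp point. The pads swing forward as they close: fully open they stand 13 mm farther back than shut.
Start: joints at [-1.301, 0.411, -0.013, 1.596, 0.006, 1.134, -0.082], TCP at [207.141, 589.674, 404.697] pointing down, gripper open.
Joint ranges: [-2.95, 2.95], [-0.29, 1.99], [-1.47, 1.44], [0.14, 2.54], [-1.03, 4.17], [0.13, 1.85], [-2.86, 2.86]. Speed limits (rad/s): [2.39, 2.39, 3.01, 3.01, 3.14, 3.14, 3.14].

### API

Orientations are given as a unit quaternion [w, x, y, z].
In Python, from bench import r gives the robot as it stands. The module is installed in compiled form; this text tells all that it offers.
- The arm moves only by the shell command python3 -m pendant 'ROWS' [FORCE]. ROWS is JSON, one flat list of numbers, 5 for each row, row after row: the gripper's target within -1 to 1 (fully open at 1, half-way at 0, shut at -1), then the shift along the tool's x, y, z in m, then the turn about the tool's z in degrees. In form: [gripper, x, y, z, twist, gripper, x, y, z, twist, ...]. A call has 1 to 20 rows; each row shifts and turns the commanded pose from where the row before left it, along the tool's axes as they then stand; what a row does not reach is not made up. A row lasts 1/10 s, in which the tool goes at most 50 mm and 8.59 degrees, less where a joint would pass 70% of its speed; a pose out of reach is approached as far as the arm can. A call is refused whole if a number of a shift passes 0.05 or a number of a turn 8.59, either way. A call with a gripper value outside its range is refused whole. The fingers move at their own pace and stop on an object; FORCE is the grip in N (left out, the last holds). Time passes only in rows, so rows that do not move let the fingers close. It gives the time, the measured TCP pose, the force and the opening at its end, in the units of the state.
- r.observe(): the state, without advancing time (a new reading comes with each control period).
- r.read_camera(name): name is "scene" or "top"; returns a dict with "color" (400x640x3 uint8, blue, green, red), "fx", "fy", "cx", "cy" (pixels), "k1" (the pictures are not rectified: a ray, as slopes to the right and down, at radius r is drawn at 1 + k1 r^2 times it, then the intrinsics apply), "eye" and "attitude" of the camera in the world. Camera axes: x right, y up, looking along -z (the intrinsics and any distortion apply to the point x, -y, -z); pixel columns grow to the right and rows downward; lengths in mm; the calibration is good to about 2 mm. A picture is of the moment at which its call begins. There is no depth.
- r.hand_in(): hands the job in, once; it reports no verdict.
The state is a dict: "t": time; "joints": joint angles; "qd": joint speeds; "effort": joint torques, N m; "ee_pos": TCP position; "tcp_rot": TCP orientation; "ft_force": force on the tool from outside, world axes, zero at the start; "moment": the same for the moment, N m; "opening": finger opening in mm.
Only numpy, scipy, OpenCV 4.12 (cv2) and the standard library are available. Lean on these libraries where they do the work, as an engineer would, in place of code of your own. Each camera call takes 0.05 s, during which the arm holds its last target.

### The job

Make the sample case on the registry desk ready for the courier: first fold the raised white retaining flap down flat over the vials, and only then swing the hinged cover over it until it is fully shut. Just push the flap and the cover with the fingertips: leave the vials seated in their wells, pick nothing up, and leave the other things on the desk where they stand.

Things in the scene. Friction and masses are not known exactly. Their poses are not given: they have to be found in the camera images.
- case: Grey plastic sample case fixed to the desk, 200 (its x) x 210 (its y) x 80 mm high, open on top, walls 5 mm. Origin: centre of its underside; x points from the wall that carries the flap into the case, y towards the rim that carries the cover, z up. Its x is within 0.35 rad of world x. Inside, a black insert with six wells, its top 35 mm above the desk.
- flap (a joint): Angle (rad) of the white plastic flap, 170 wide (case y) x 130 long x 4 mm. 0 = folded flat inside the case, at its stop, top face 68 mm above the desk; pi/2 = upright. Starts at 1.3 to 1.65; stop at 1.7. A stiff hinge (0.07 N m) holds it where it is left. Fold it by pushing its outer face (facing case -x when upright) to case +x, then down. Raised, it blocks the cover.
- flap_hinge (a point): Middle of the flap's hinge line, just inside the case's -x wall: at (-91, 0, 66) mm in the case's frame. The hinge runs along the case's y. The flap extends 130 mm from here; its mid-plane passes through this point.
- flap_edge (a point): Middle of the flap's free edge, 130 mm from the hinge, in the middle of its thickness.
- cover (a joint): Angle (rad) of the cover, a flat grey plate 200 (case x) x 210 x 8 mm. 0 = fully shut on the rim, at its stop, top face 88.5 mm above the desk; pi/2 = upright. Starts open at 1.6 to 1.9; stop at 1.95. A stiff hinge (0.36 N m) holds it where it is left: it does not fall shut. Close it by pushing its outer face (facing case +y when upright) to case -y, then down.
- cover_hinge (a point): Middle of the cover's hinge line, on the case's +y rim: at (0, 105, 80.5) mm in the case's frame. The hinge runs along the case's x. The cover extends 210 mm from here. Its inner face passes through this line; its outer face lies 8 mm further out.
- cover_edge (a point): Middle of the cover's free edge, 210 mm from the hinge, in the middle of its thickness.
- vial0: Loose amber glass vial with white cap, 25 mm diameter, 45 mm tall, standing in a well of the insert near (-30, 50) mm in the case's frame, its cap clear under the folded flap. Origin: centre of its underside, 9 mm above the desk. Leave it seated.
- vial1: Loose amber glass vial with white cap, 25 mm diameter, 45 mm tall, standing in a well of the insert near (30, 0) mm in the case's frame, its cap clear under the folded flap. Origin: centre of its underside, 9 mm above the desk. Leave it seated.
- vial2: Loose amber glass vial with white cap, 25 mm diameter, 45 mm tall, standing in a well of the insert near (30, -50) mm in the case's frame, its cap clear under the folded flap. Origin: centre of its underside, 9 mm above the desk. Leave it seated.
- sanitiser: Loose clear bottle, 48 mm diameter, 110 mm tall, standing about 70 mm outside the case's -y wall. Origin: centre of its underside. Leave it alone.
- stapler: Loose black stapler, 120 x 34 x 40 mm, lying beyond the case's +x wall. Origin: centre of its underside. Leave it alone.
- mouse: Loose black computer mouse, 105 x 60 x 34 mm. Origin: centre of its underside. Leave it alone.
- mug: Loose white mug, 80 mm diameter, 90 mm high, handle at its +y. Origin: centre of its underside. Leave it alone.
- hole_punch: Loose steel hole punch, 100 x 60 x 50 mm. Origin: centre of its underside. Leave it alone.

How it is judged:
By the outcome, as a careful person would: the job done as asked, in the order asked, and still so for the second after the job is handed in, with the robot touching nothing.
It also fails if it takes over 58 s, if anything falls off the work surface, if the arm or the gripper's body presses on something with over 40 N, if the wrist force passes 120 N, or if a joint passes its speed limit or range.

## Working session

There is one attempt and no reset: what is moved stays moved. The work goes in short steps, Python scripts to look and compute and a shell command to move; the robot and the scene stay as the last step left them, time stands still between calls to the robot, and variables do not carry over. Pictures are saved under pics/ and viewed, and the job is handed in when it is done.

```bash
mkdir -p pics; python3 - <<'E'
from bench import r
import cv2
print(r.observe())
for n in("scene","top"):
    d=r.read_camera(n); cv2.imwrite(f"pics/{n}0.png",d["color"]); print(n,{k:v for k,v in d.items() if k!="color"})
E
```

```text
{'t': 0.0, 'joints': array([-1.30115093,  0.41190607, -0.01267674,  1.5970869 ,  0.00560115,
        1.13428688, -0.08219862]), 'qd': array([ 2.70327322e-04,  7.53721388e-04,  5.69555301e-04,  9.14189969e-05,
        2.67494907e-05, -3.03963398e-05,  1.24912807e-03]), 'effort': array([-9.25052154e-04, -6.00624561e+01,  6.82009868e-01, -2.99400526e+01,
        1.38537562e-02,  1.08638921e-02,  2.38708697e-05]), 'ee_pos': array([207.12273988, 589.44011672, 403.83163844]), 'tcp_rot': array([-7.30670818e-05,  1.68123190e-01,  9.85765647e-01, -8.22605869e-04]), 'ft_force': array([0.16527601, 0.42202476, 0.13712524]), 'moment': array([-0.02962509,  0.03219731, -0.02004381]), 'opening': 85.32668308662153}
scene {'fx': 466.653607580999, 'fy': 466.653607580999, 'cx': 314.70772547016225, 'cy': 199.22527871911106, 'k1': -0.08577104950761166, 'eye': array([1351.78614751,  275.64249703, 1251.90525173]), 'attitude': array([0.54539724, 0.18906146, 0.25935974, 0.77429331])}
top {'fx': 516.6385869886202, 'fy': 516.6385869886202, 'cx': 326.52272160544766, 'cy': 211.9845680213834, 'k1': -0.006376358233054992, 'eye': array([ 202.89134567,  -19.37477011, 1509.20518507]), 'attitude': array([ 0.71972054,  0.0781164 , -0.07102926, -0.68618876])}
```

View pics/scene0.png

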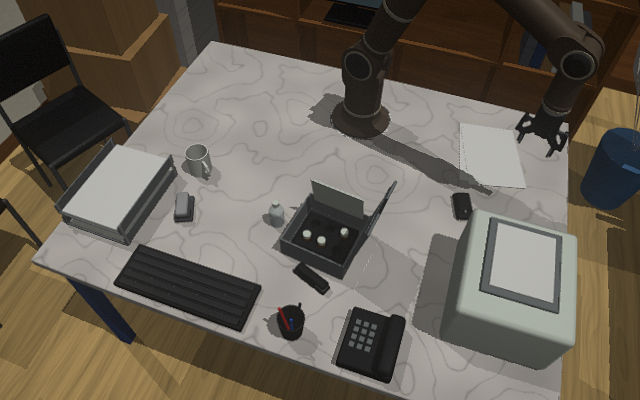

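View pics/top0.png

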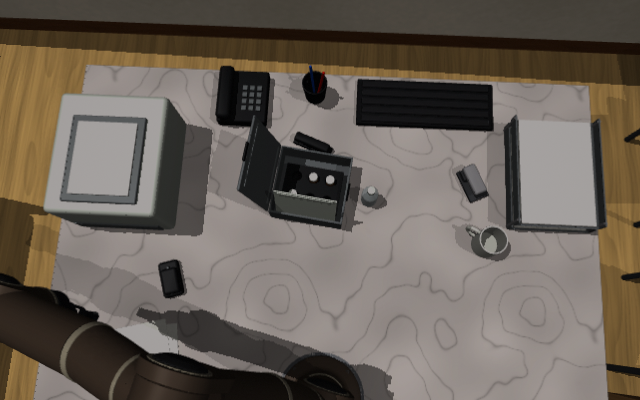

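Scene view: the case is near (330,235), flap near (337,198) and cover near (375,225). Top view: the case is near (312,187), flap near (305,203) and cover near (262,165). The flap is upright and the cover open. Next I enlarge both.

```bash
python3 - <<'E'
import cv2
a=cv2.imread("pics/scene0.png")[165:290,260:410]; cv2.imwrite("pics/s0z.png",cv2.resize(a,None,fx=5,fy=4.8,interpolation=cv2.INTER_CUBIC) if 0 else cv2.resize(a,None,fx=4.5,fy=4.5,interpolation=cv2.INTER_CUBIC))
a=cv2.imread("pics/top0.png")[105:235,225:390]; cv2.imwrite("pics/t0z.png",cv2.resize(a,None,fx=4.5,fy=4.5,interpolation=cv2.INTER_CUBIC))
E
```

```text
(no output)
```

View pics/s0z.png

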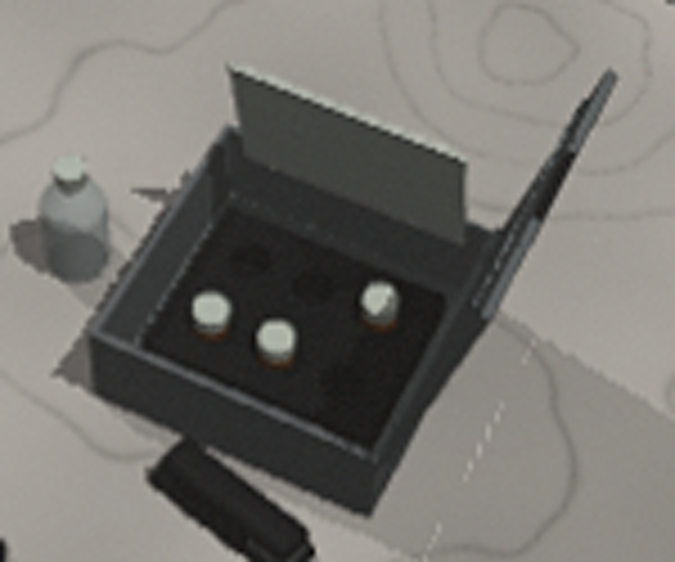

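View pics/t0z.png

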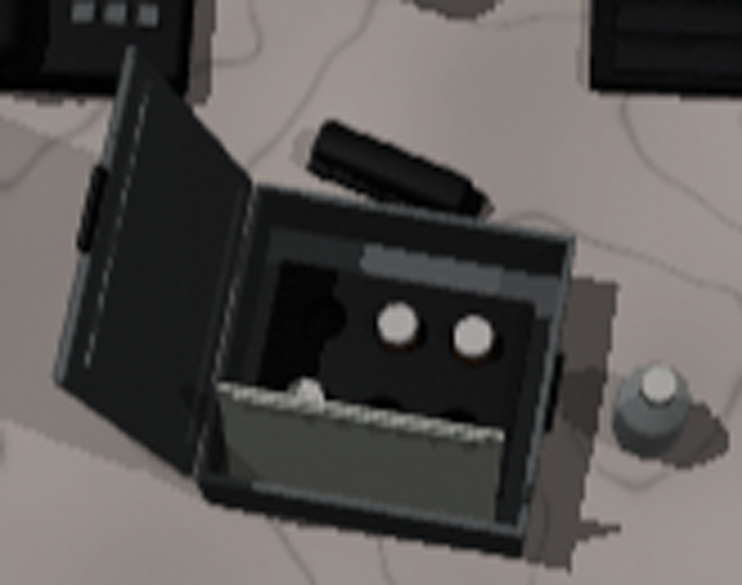

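```bash
cat > h.py <<'E'
import numpy as np, cv2
from scipy.spatial.transform import Rotation as R
from scipy.optimize import least_squares
CAM={'scene':dict(f=466.653607580999,c=(314.70772547016225,199.22527871911106),k=-0.08577104950761166,eye=[1351.78614751,275.64249703,1251.90525173],q=[0.54539724,0.18906146,0.25935974,0.77429331]),
'top':dict(f=516.6385869886202,c=(326.52272160544766,211.9845680213834),k=-0.006376358233054992,eye=[202.89134567,-19.37477011,1509.20518507],q=[0.71972054,0.0781164,-0.07102926,-0.68618876])}
def rot(q): return R.from_quat([q[1],q[2],q[3],q[0]])
def proj(cam,P):
    c=CAM[cam]; p=rot(c['q']).inv().apply(np.atleast_2d(P)-c['eye'])
    x=p[:,0]/-p[:,2]; y=-p[:,1]/-p[:,2]; s=1+c['k']*(x*x+y*y)
    return np.c_[c['c'][0]+c['f']*x*s,c['c'][1]+c['f']*y*s]
def case2w(p,P): 
    c,s=np.cos(p[2]),np.sin(p[2]); P=np.atleast_2d(P).astype(float)
    return np.c_[p[0]+c*P[:,0]-s*P[:,1],p[1]+s*P[:,0]+c*P[:,1],P[:,2]]
def flap(a,y,l=130,o=0): # o: offset to outer face
    return [-91+l*np.cos(a)-o*np.sin(a),y,66+l*np.sin(a)+o*np.cos(a)]
def cover(a,x,l=210,o=0):
    return [x,105-l*np.cos(a)+o*np.sin(a),80.5+l*np.sin(a)+o*np.cos(a)]
E
cat > fit.py <<'E'
from h import *
T=lambda u,v:((u+.5)/4.5-.5+225,(v+.5)/4.5-.5+105)
S=lambda u,v:((u+.5)/4.5-.5+260,(v+.5)/4.5-.5+165)
obs=[('top',T(574,238),lambda p:[100,-105,80]),('top',T(257,184),lambda p:[100,105,80]),('top',T(527,527),lambda p:[-100,-105,80]),
('top',T(521,555),lambda p:[-100,-105,0]),('top',T(218,383),lambda p:flap(p[3],85)),('top',T(503,433),lambda p:flap(p[3],-85)),
('top',T(130,45),lambda p:cover(p[4],100)),('top',T(58,380),lambda p:cover(p[4],-100)),
('scene',S(92,335),lambda p:[100,-105,80]),('scene',S(375,455),lambda p:[100,105,80]),('scene',S(370,515),lambda p:[100,105,0]),('scene',S(228,128),lambda p:[-100,-105,80]),
('scene',S(232,68),lambda p:flap(p[3],-85)),('scene',S(465,162),lambda p:flap(p[3],85)),('scene',S(612,72),lambda p:cover(p[4],-100)),('scene',S(490,315),lambda p:cover(p[4],100))]
f=lambda p:np.concatenate([proj(c,case2w(p,g(p)))[0]-o for c,o,g in obs])
s=least_squares(f,[560,0,-.15,1.5,1.75],loss='soft_l1',x_scale=[10,10,.1,.1,.1]); print(s.x.round(3)); print(f(s.x).reshape(-1,2).round(1))
p=s.x
print('flapedge',case2w(p,flap(p[3],0)),'coveredge',case2w(p,cover(p[4],0)), 'hinge',case2w(p,[[-91,0,66],[0,105,80.5]]))
E
python3 fit.py
```

```text
[ 5.90745e+02  5.29170e+01 -1.23000e-01  1.35500e+00  1.82500e+00]
[[-0.  -1.1]
 [-0.8 -0.8]
 [-1.   1.5]
 [-0.3  0.4]
 [-0.3 -0.2]
 [ 0.1 -0.6]
 [-0.4 -0.4]
 [-0.7  0.6]
 [-1.1 -0.5]
 [ 0.3  0.9]
 [-0.1  0.7]
 [-0.8 -1.5]
 [-1.3 -0.8]
 [-0.1 -0.9]
 [ 0.2 -1.2]
 [-1.   0. ]]
flapedge [[528.11304388  60.69141164 192.97359246]] coveredge [[610.17631373 209.46057216 283.76824442]] hinge [[500.43803621  64.12663614  66.        ]
 [603.67909691 157.11740658  80.5       ]]
```

The fit matches to about 1 px: case at (591, 53), yaw -0.123, flap 1.355, cover 1.825. Next I work out the approach in case axes.

```bash
cat >> h.py <<'E'
POSE=[590.745,52.917,-.123]
def st(L=173):
    from bench import r
    o=r.observe(); q=rot(o['tcp_rot']); ax=q.as_matrix()
    tip=o['ee_pos']+ax[:,2]*L; d=tip[:2]-POSE[:2]; c,s=np.cos(POSE[2]),np.sin(POSE[2])
    print('t',round(o['t'],2),'tip in case',np.round([c*d[0]+s*d[1],-s*d[0]+c*d[1],tip[2]],1),'F',o['ft_force'].round(1),'open',round(o['opening'],1))
    h=np.degrees(np.arctan2(ax[1,1],ax[0,1])); print('tool y heading',h.round(2),'want',round(90+np.degrees(POSE[2]),2),'z',ax[:,2].round(3), 'tool x',ax[:,0].round(3))
E
python3 -c "
from h import *;st()"
python3 -m pendant '[-1,0,0,0,-6.2,-1,0,0,0,-6.15]'
python3 -c "
from h import *;st()"
```

```text
t 0.1 tip in case [-446.6  485.2  230.9] F [0.3 1.  0.2] open 85.2
tool y heading 70.65 want 82.95 z [-0.    -0.001 -1.   ] tool x [-0.943  0.331 -0.   ]
t: 0.3
ee_pos: [207.0, 589.6, 404.1]
tcp_rot: [-0.0, 0.059, 0.998, -0.0]
ft_force: [-0.8, 0.5, -0.5]
opening: 59.4
t 0.3 tip in case [-446.7  485.4  231.1] F [-0.8  0.5 -0.5] open 59.4
tool y heading 83.25 want 82.95 z [-0.    -0.001 -1.   ] tool x [-0.993  0.118  0.   ]
```

```bash
python3 -m pendant '[-1,-0.0215,-0.0323,0,0,-1,-0.0215,-0.0323,0,0,-1,-0.0215,-0.0323,0,0,-1,-0.0215,-0.0323,0,0,-1,-0.0215,-0.0323,0,0,-1,-0.0215,-0.0323,0,0,-1,-0.0215,-0.0323,0,0,-1,-0.0215,-0.0323,0,0,-1,-0.0215,-0.0323,0,0,-1,-0.0215,-0.0323,0,0,-1,-0.0215,-0.0323,0,0,-1,-0.0215,-0.0323,0,0,-1,-0.0215,-0.0323,0,0,-1,-0.0215,-0.0323,0,0,-1,-0.0215,-0.0323,0,0,-1,0,0,0,0]'
python3 -c "
from h import *;st()
from bench import r
for n in('scene','top'): cv2.imwrite(f'pics/{n}1.png',r.read_camera(n)['color'])
a=cv2.hconcat([cv2.imread('pics/scene1.png')[60:300,200:500],cv2.imread('pics/top1.png')[60:300,180:480]]);cv2.imwrite('pics/b1.png',cv2.resize(a,None,fx=1.33,fy=1.33))"
```

```text
t: 1.9
ee_pos: [469.5, 64.6, 404.7]
tcp_rot: [0.0, 0.065, 0.998, -0.001]
ft_force: [-0.4, 0.1, -0.1]
opening: -0.1
t 1.9 tip in case [-121.6   -3.6  231.7] F [-0.4  0.1 -0.1] open -0.1
tool y heading 82.58 want 82.95 z [ 0.001 -0.002 -1.   ] tool x [-0.992  0.129 -0.001]
```

View pics/b1.png

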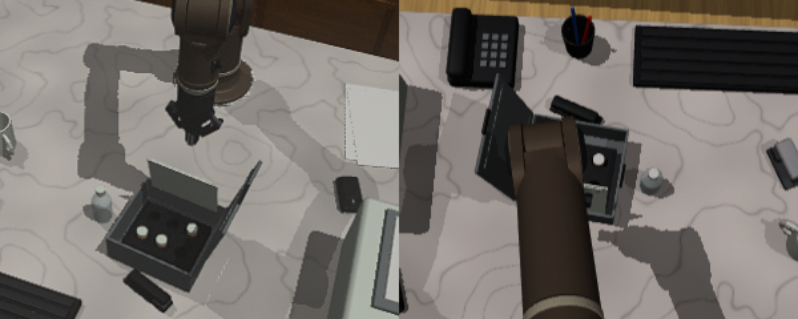

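```bash
python3 -m pendant '[-1,0,0,0.022,0,-1,0,0,0.022,0,-1,0,0,0.022,0,-1,-0.015,0,0,0,-1,-0.015,0,0,0,-1,0,0,0,0]'; python3 -c "
from h import *;st()"
python3 -m pendant '[-1,-0.015,0,0,0,-1,-0.014,0,0.004,0,-1,-0.009,0,0.005,0,-1,-0.008,0,0.006,0,-1,0,0,0,0]'; python3 -c "
from h import *;st()"
```

```text
t: 2.6
ee_pos: [498.7, 67.2, 338.4]
tcp_rot: [0.0, 0.06, 0.998, 0.0]
ft_force: [-1.1, -0.5, -0.4]
opening: 0.2
t 2.6 tip in case [-93.1   2.9 165.4] F [-1.1 -0.5 -0.4] open 0.2
tool y heading 83.1 want 82.95 z [ 0.  0. -1.] tool x [-0.993  0.12  -0.   ]
t: 3.1
ee_pos: [543.9, 60.2, 322.5]
tcp_rot: [-0.001, 0.061, 0.998, -0.0]
ft_force: [-0.6, 0.3, -0.2]
opening: 0.2
t 3.1 tip in case [-47.5   1.3 149.5] F [-0.6  0.3 -0.2] open 0.2
tool y heading 82.99 want 82.95 z [-0.001 -0.001 -1.   ] tool x [-0.993  0.122  0.001]
```

```bash
python3 -m pendant '[-1,-0.007,0,0.004,0,-1,-0.007,0,0.006,0,-1,-0.007,0,0.007,0,-1,-0.006,0,0.008,0,-1,-0.006,0,0.008,0,-1,-0.004,0,0.009,0,-1,-0.004,0,0.01,0,-1,0,0,0,0]'; python3 -c "
from h import *;st()
from bench import r
for n in('scene','top'): cv2.imwrite(f'pics/{n}2.png',r.read_camera(n)['color'])
a=cv2.hconcat([cv2.imread('pics/scene2.png')[160:300,250:430],cv2.imread('pics/top2.png')[100:240,220:400]]);cv2.imwrite('pics/b2.png',cv2.resize(a,None,fx=2.2,fy=2.2))"
```

```text
t: 3.9
ee_pos: [584.1, 55.1, 269.9]
tcp_rot: [-0.001, 0.061, 0.998, -0.0]
ft_force: [-1.0, 0.6, -0.2]
opening: -0.3
t 3.9 tip in case [-7.2  1.2 96.9] F [-1.   0.6 -0.2] open -0.3
tool y heading 82.99 want 82.95 z [-0.002 -0.001 -1.   ] tool x [-0.993  0.122  0.002]
```

View pics/b2.png

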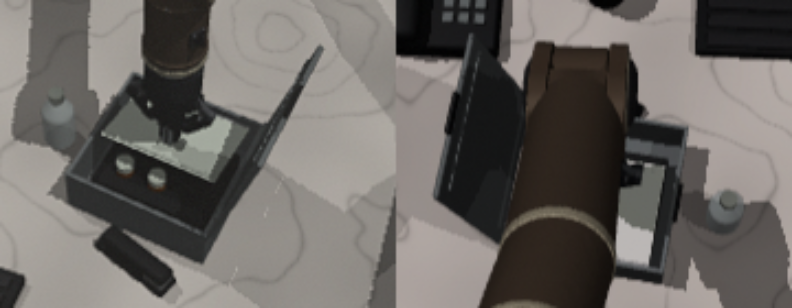

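The flap is folding under the fingertips (left half, about (180,145)), and the cover hasn't moved. I'll continue down to the stop, watching the force.

```bash
python3 -m pendant '[-1,-0.002,0,0.007,0,-1,-0.002,0,0.007,0,-1,0,0,0.006,0,-1,0,0,0.005,0,-1,0,0,0.003,0,-1,0,0,0,0]'; python3 -c "
from h import *;st()"; python3 -m pendant '[-1,0,0,0.002,0,-1,0,0,0,0]'; python3 -c "
from h import *;st()"
```

```text
t: 4.6
ee_pos: [588.0, 54.7, 243.1]
tcp_rot: [-0.0, 0.061, 0.998, -0.0]
ft_force: [0.1, -0.1, 0.2]
opening: 0.0
t 4.6 tip in case [-3.1  1.4 70.1] F [ 0.1 -0.1  0.2] open 0.0
tool y heading 83.0 want 82.95 z [-0.001 -0.    -1.   ] tool x [-0.993  0.122  0.001]
t: 4.8
ee_pos: [588.3, 54.7, 241.7]
tcp_rot: [0.0, 0.061, 0.998, 0.0]
ft_force: [0.7, -0.3, -1.0]
opening: -0.0
t 4.8 tip in case [-2.6  1.5 68.7] F [ 0.7 -0.3 -1. ] open -0.0
tool y heading 82.99 want 82.95 z [ 0.  0. -1.] tool x [-0.993  0.122 -0.   ]
```

```bash
python3 -m pendant '[-1,0,0,0.002,0,-1,0,0,0,0]'; python3 -m pendant '[-1,0,0,0.002,0,-1,0,0,0,0]';  python3 -c "
from h import *;st()"
```

```text
t: 5.0
ee_pos: [588.4, 54.6, 241.3]
tcp_rot: [0.0, 0.061, 0.998, 0.0]
ft_force: [-4.7, -0.4, 14.0]
opening: -0.2
t: 5.2
ee_pos: [588.4, 54.5, 241.0]
tcp_rot: [0.0, 0.061, 0.998, 0.001]
ft_force: [-11.3, -0.9, 30.6]
opening: -0.1
t 5.2 tip in case [-2.4  1.6 68. ] F [-11.3  -0.9  30.6] open -0.1
tool y heading 82.98 want 82.95 z [ 0.001  0.001 -1.   ] tool x [-0.992  0.122 -0.001]
```

Flap is at its stop: tip at 68 mm and 30 N upward. I'll lift and check it.

```bash
python3 -m pendant '[-1,0,0,-0.01,0,-1,0,0,-0.03,0,-1,0,0,-0.03,0,-1,0,0,-0.035,0,-1,0,0,-0.035,0,-1,0,0,-0.035,0,-1,0,0,-0.035,0,-1,0,0,-0.035,0,-1,0,0,-0.015,0,-1,0,0,0,0]'; python3 -c "
from h import *;st()
from bench import r
for n in('scene','top'): cv2.imwrite(f'pics/{n}3.png',r.read_camera(n)['color'])
a=cv2.hconcat([cv2.imread('pics/scene3.png')[160:300,250:430],cv2.imread('pics/top3.png')[100:240,220:400]]);cv2.imwrite('pics/b3.png',cv2.resize(a,None,fx=2.2,fy=2.2))"
```

```text
t: 6.2
ee_pos: [588.5, 54.5, 500.5]
tcp_rot: [0.002, 0.061, 0.998, 0.001]
ft_force: [0.7, 0.3, -0.2]
opening: -0.3
t 6.2 tip in case [ -1.6   1.6 327.5] F [ 0.7  0.3 -0.2] open -0.3
tool y heading 82.99 want 82.95 z [ 0.005  0.001 -1.   ] tool x [-0.993  0.122 -0.005]
```

View pics/b3.png

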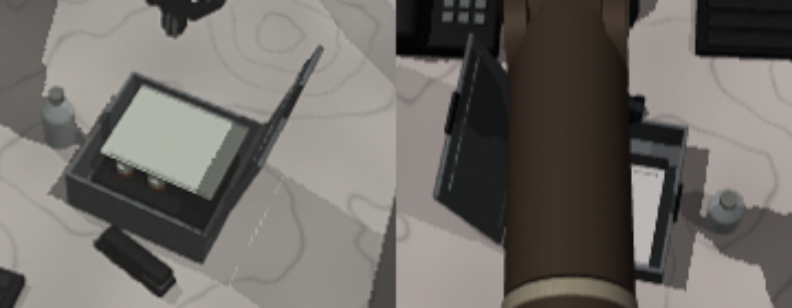

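```bash
python3 - <<'E'
from h import *
im=cv2.imread('pics/scene3.png'); z=5
big=cv2.resize(im[160:290,255:405],None,fx=z,fy=z,interpolation=cv2.INTER_CUBIC)
for a,col in((0,(0,0,255)),(.1,(0,255,0))):
    P=case2w(POSE,[flap(a,y,l,2) for y,l in((-85,0),(-85,130),(85,130),(85,0))])
    q=(proj('scene',P)-[255,160]+.5)*z-.5; cv2.polylines(big,[q.round().astype(int)],True,col,1)
cv2.imwrite('pics/c3.png',big[:600])
E
```

```text
(no output)
```

View pics/c3.png

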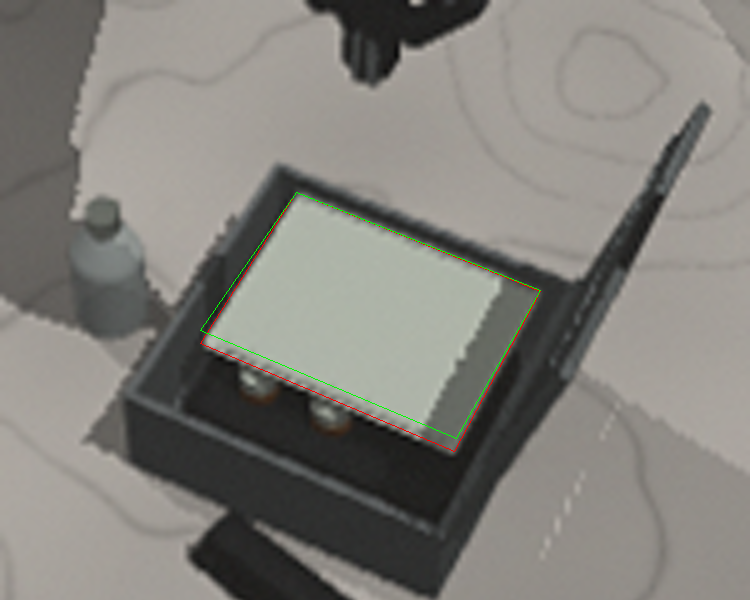

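The flap's outline matches angle 0 (red), and both visible vials are still seated. Next I move over the cover to its outer side.

```bash
python3 -m pendant '[-1,0.006,0.027,0,0,-1,0.006,0.027,0,0,-1,0.006,0.027,0,0,-1,0.006,0.027,0,0,-1,0.006,0.027,0,0,-1,0.006,0.027,0,0,-1,0.006,0.027,0,0,-1,0.006,0.027,0,0,-1,0,0,0,0]'; python3 -c "
from h import *;st()"; python3 -m pendant '[-1,0,0,0.025,0,-1,0,0,0.025,0,-1,0,0,0.025,0,-1,0,0,0,0]'; python3 -c "
from h import *;st()
from bench import r
for n in('scene','top'): cv2.imwrite(f'pics/{n}4.png',r.read_camera(n)['color'])
a=cv2.hconcat([cv2.imread('pics/scene4.png')[120:290,250:450],cv2.imread('pics/top4.png')[80:250,200:400]]);cv2.imwrite('pics/b4.png',cv2.resize(a,None,fx=2,fy=2))"
```

```text
t: 7.2
ee_pos: [565.4, 279.9, 494.9]
tcp_rot: [-0.002, 0.058, 0.998, 0.0]
ft_force: [-0.5, 0.2, -0.6]
opening: -0.1
t 7.2 tip in case [-53.8 222.1 321.9] F [-0.5  0.2 -0.6] open -0.1
tool y heading 83.36 want 82.95 z [-0.004  0.    -1.   ] tool x [-0.993  0.116  0.004]
t: 7.6
ee_pos: [565.9, 274.0, 417.7]
tcp_rot: [-0.003, 0.061, 0.998, -0.003]
ft_force: [-0.7, -1.0, 0.1]
opening: -0.0
t 7.6 tip in case [-52.9 215.5 244.7] F [-0.7 -1.   0.1] open -0.0
tool y heading 82.97 want 82.95 z [-0.007 -0.005 -1.   ] tool x [-0.992  0.122  0.007]
```

View pics/b4.png

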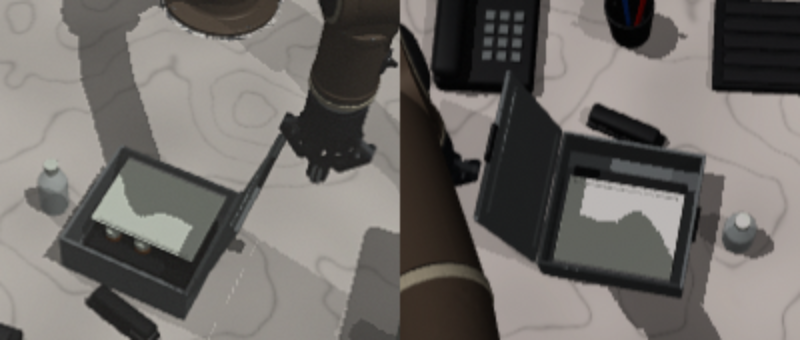

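Gripper linkages stick out sideways toward the cover's edge (left half, about (290,125)). I'll turn the gripper a quarter so its narrow side faces the cover.

```bash
python3 -c "
from bench import r;print(r.observe()['joints'].round(2))"; python3 -m pendant '[-1,0,0,0,8,-1,0,0,0,8]'; python3 -c "
from bench import r;print(r.observe()['joints'].round(2))
from h import *;st()"
```

```text
[-0.7   0.41  0.24  1.57 -0.1   1.17  1.01]
t: 7.9
ee_pos: [567.4, 274.7, 424.3]
tcp_rot: [0.001, 0.202, 0.979, 0.001]
ft_force: [0.2, 1.2, 0.2]
opening: -0.3
[-0.74  0.41  0.3   1.57 -0.13  1.17  0.75]
t 7.9 tip in case [-50.1 217.5 251.3] F [0.2 1.2 0.2] open -0.3
tool y heading 66.66 want 82.95 z [ 0.002  0.001 -1.   ] tool x [-0.918  0.396 -0.001]
```

```bash
python3 -m pendant '[-1,0,0,0,8,-1,0,0,0,8,-1,0,0,0,8,-1,0,0,0,8,-1,0,0,0,8,-1,0,0,0,8,-1,0,0,0,8,-1,0,0,0,8,-1,0,0,0,8,-1,0,0,0,1.7,-1,0,0,0,0]'; python3 -c "
from bench import r;print(r.observe()['joints'].round(2))
from h import *;st()"
```

```text
t: 9.0
ee_pos: [567.1, 275.1, 423.7]
tcp_rot: [0.0, 0.746, 0.666, 0.001]
ft_force: [0.4, -0.5, -0.0]
opening: 0.3
[-0.93  0.44  0.58  1.59 -0.26  1.18 -0.42]
t 9.0 tip in case [-50.5 217.7 250.7] F [ 0.4 -0.5 -0. ] open 0.3
tool y heading -6.55 want 82.95 z [ 0.001  0.001 -1.   ] tool x [0.114 0.993 0.001]
```

```bash
python3 -m pendant '[-1,-0.015,0,0,0,-1,-0.015,0,0,0,-1,-0.012,0,0,0,-1,-0.012,0,0,0,-1,-0.012,0,0,0,-1,-0.012,0,0,0,-1,0,0,0,0]'; python3 -c "
from h import *;st()"; python3 -m pendant '[-1,-0.012,0,0,0,-1,-0.012,0,0.003,0,-1,-0.012,0,0.002,0,-1,0,0,0,0]'; python3 -c "
from h import *;st()
from bench import r
for n in('scene','top'): cv2.imwrite(f'pics/{n}5.png',r.read_camera(n)['color'])
a=cv2.hconcat([cv2.imread('pics/scene5.png')[120:290,250:450],cv2.imread('pics/top5.png')[80:250,200:400]]);cv2.imwrite('pics/b5.png',cv2.resize(a,None,fx=2,fy=2))"
```

```text
t: 9.7
ee_pos: [558.1, 195.0, 424.2]
tcp_rot: [0.0, 0.748, 0.664, 0.001]
ft_force: [-0.4, -0.8, 7.6]
opening: -0.1
t 9.7 tip in case [-49.5 137.2 251.2] F [-0.4 -0.8  7.6] open -0.1
tool y heading -6.81 want 82.95 z [ 0.002  0.001 -1.   ] tool x [0.119 0.993 0.001]
t: 10.1
ee_pos: [553.5, 159.3, 417.8]
tcp_rot: [0.0, 0.748, 0.664, -0.0]
ft_force: [-0.0, 0.3, -0.8]
opening: -0.2
t 10.1 tip in case [-50.  100.9 244.8] F [-0.   0.3 -0.8] open -0.2
tool y heading -6.85 want 82.95 z [-0.    -0.001 -1.   ] tool x [ 0.119  0.993 -0.001]
```

View pics/b5.png

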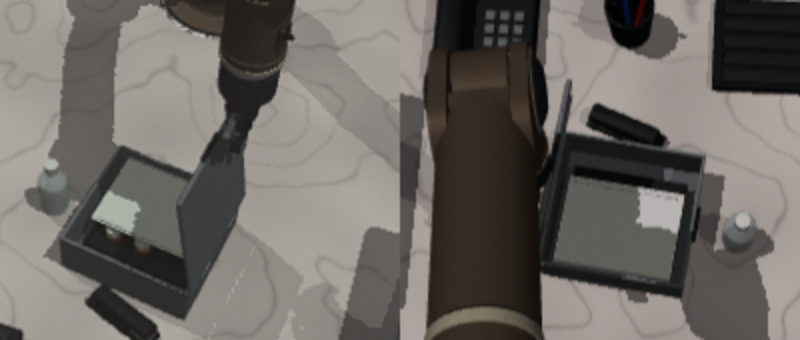

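The cover is being pushed past upright (left half, edge near (215,150)) with low forces. Continuing along the arc.

```bash
python3 -m pendant '[-1,-0.011,0,0.002,0,-1,-0.011,0,0.002,0,-1,-0.011,0,0.003,0,-1,-0.011,0,0.004,0,-1,-0.01,0,0.004,0,-1,-0.01,0,0.005,0,-1,-0.009,0,0.005,0,-1,-0.009,0,0.006,0,-1,0,0,0,0]'; python3 -c "
from h import *;st()"
```

```text
t: 11.1
ee_pos: [543.8, 78.5, 385.9]
tcp_rot: [0.0, 0.748, 0.664, -0.001]
ft_force: [0.0, 0.1, -1.1]
opening: -0.1
t 11.1 tip in case [-49.8  19.4 212.9] F [ 0.   0.1 -1.1] open -0.1
tool y heading -6.83 want 82.95 z [-0.001 -0.001 -1.   ] tool x [ 0.119  0.993 -0.001]
```

```bash
python3 -m pendant '[-1,-0.008,0,0.006,0,-1,-0.008,0,0.007,0,-1,-0.008,0,0.007,0,-1,-0.007,0,0.008,0,-1,-0.007,0,0.009,0,-1,-0.006,0,0.009,0,-1,0,0,0,0]'; python3 -c "
from h import *;st()
from bench import r
for n in('scene','top'): cv2.imwrite(f'pics/{n}6.png',r.read_camera(n)['color'])
a=cv2.hconcat([cv2.imread('pics/scene6.png')[120:290,250:450],cv2.imread('pics/top6.png')[80:250,200:400]]);cv2.imwrite('pics/b6.png',cv2.resize(a,None,fx=2,fy=2))"
```

```text
t: 11.8
ee_pos: [538.3, 35.4, 339.2]
tcp_rot: [-0.0, 0.748, 0.664, -0.001]
ft_force: [0.3, -0.1, 0.1]
opening: -0.1
t 11.8 tip in case [-50.2 -24.  166.2] F [ 0.3 -0.1  0.1] open -0.1
tool y heading -6.79 want 82.95 z [-0.002 -0.001 -1.   ] tool x [ 0.118  0.993 -0.001]
```

View pics/b6.png

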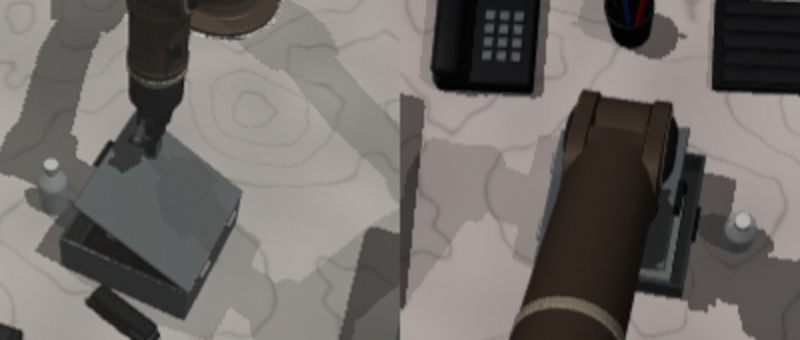

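The cover is about half closed (left half), with the tip on its top face near (150,150). Continuing down to the stop.

```bash
python3 -m pendant '[-1,-0.005,0,0.009,0,-1,-0.005,0,0.01,0,-1,-0.004,0,0.01,0,-1,-0.004,0,0.01,0,-1,-0.003,0,0.01,0,-1,-0.002,0,0.01,0,-1,-0.001,0,0.008,0,-1,0,0,0.006,0,-1,0,0,0,0]'; python3 -c "
from h import *;st()"; python3 -m pendant '[-1,0,0,0.003,0,-1,0,0,0.002,0,-1,0,0,0,0]'; python3 -c "
from h import *;st()"
```

```text
t: 12.8
ee_pos: [535.9, 12.8, 266.8]
tcp_rot: [-0.0, 0.747, 0.665, -0.001]
ft_force: [-0.5, 0.0, 0.1]
opening: -0.0
t 12.8 tip in case [-49.8 -46.6  93.8] F [-0.5  0.   0.1] open -0.0
tool y heading -6.71 want 82.95 z [-0.001 -0.    -1.   ] tool x [ 0.117  0.993 -0.   ]
t: 13.1
ee_pos: [536.1, 12.9, 262.7]
tcp_rot: [-0.0, 0.747, 0.665, 0.0]
ft_force: [-0.2, 0.5, 1.4]
opening: 0.1
t 13.1 tip in case [-49.3 -46.4  89.7] F [-0.2  0.5  1.4] open 0.1
tool y heading -6.69 want 82.95 z [ 0.  0. -1.] tool x [0.117 0.993 0.   ]
```

```bash
python3 -m pendant '[-1,0,0,0.002,0,-1,0,0,0,0]'; python3 -m pendant '[-1,0,0,0.002,0,-1,0,0,0,0]';  python3 -c "
from h import *;st()"
```

```text
t: 13.3
ee_pos: [536.3, 12.7, 261.9]
tcp_rot: [-0.0, 0.747, 0.665, 0.001]
ft_force: [-4.6, -0.5, 12.7]
opening: -0.1
t: 13.5
ee_pos: [536.4, 12.4, 261.7]
tcp_rot: [-0.001, 0.747, 0.664, 0.001]
ft_force: [-11.5, 0.8, 35.4]
opening: -0.2
t 13.5 tip in case [-48.8 -46.4  88.7] F [-11.5   0.8  35.4] open -0.2
tool y heading -6.72 want 82.95 z [ 0.001  0.003 -1.   ] tool x [0.117 0.993 0.003]
```

At the stop: tip at 88.7 mm with 35 N. I'll lift clear and check.

```bash
python3 -m pendant '[-1,0,0,-0.01,0,-1,0,0,-0.03,0,-1,0,0,-0.035,0,-1,0,0,-0.035,0,-1,0,0,-0.035,0,-1,0,0,-0.035,0,-1,0,0,-0.03,0,-1,0,0,0,0,-1,0,0,0,0]'; python3 - <<'E'
from h import *
st()
from bench import r
for n,(u,v) in(('scene',(255,160)),('top',(225,110))):
    im=r.read_camera(n)['color']; cv2.imwrite(f'pics/{n}7.png',im); z=5
    big=cv2.resize(im[v:v+120,u:u+155],None,fx=z,fy=z,interpolation=cv2.INTER_CUBIC)
    for a,col in((0,(0,0,255)),(.06,(0,255,0))):
        P=case2w(POSE,[cover(a,x,l,8) for x,l in((-100,0),(-100,210),(100,210),(100,0))])
        q=(proj(n,P)-[u,v]+.5)*z-.5; cv2.polylines(big,[q.round().astype(int)],True,col,1)
    cv2.imwrite(f'pics/c7{n}.png',big)
E
```

```text
t: 14.4
ee_pos: [536.0, 12.8, 469.2]
tcp_rot: [0.0, 0.747, 0.665, 0.001]
ft_force: [0.2, -0.0, 0.4]
opening: 0.3
t 14.4 tip in case [-49.1 -46.4 296.2] F [ 0.2 -0.   0.4] open 0.3
tool y heading -6.69 want 82.95 z [ 0.001  0.001 -1.   ] tool x [0.116 0.993 0.001]
```

View pics/c7scene.png

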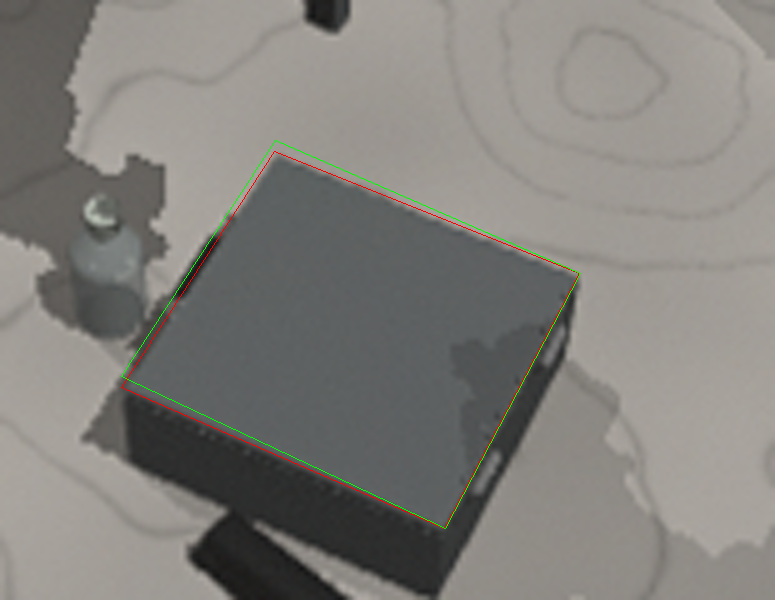

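View pics/scene7.png

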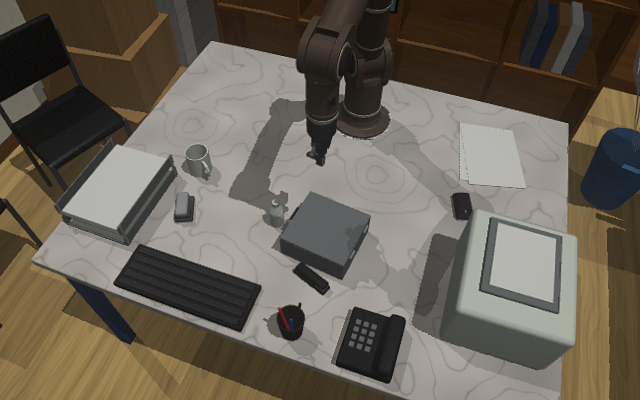

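The cover's outline follows angle 0 (red, within about 1 px). In the scene picture the sanitiser (277,213), stapler (311,277), mouse, mug and punch are where they started, and the gripper is clear. Handing in.

```bash
python3 -c "
from bench import r;print(r.hand_in())"
```

```text
the job is handed in; nothing more can be done
None
```

The case is ready for the courier and the job is handed in, at about 14.5 s of the 58 s allowed. I pushed the flap down flat first, then swung the cover shut, using only the closed fingertips.

- **Flap:** it stopped with the fingertips at 68.0 mm and about 31 N pushing back. After I lifted clear, its outline in the scene camera matched the flat position.
- **Cover:** it stopped at 88.7 mm (88.5 mm expected) with about 35 N pushing back. Its outline matched the shut position to about 1 px, roughly the error of my fit.
- **Forces:** the highest wrist reading at the end of any move was about 37 N, during the final press on the cover. There was also a brief upward reading of 7.6 N when the cover's edge first met the fingers; I did not look into it.
- **Vials:** the two I could see were seated after the flap was folded. `vial0` was hidden under the flap and I did not check it separately.
- **Other things on the desk:** the sanitiser, stapler, mouse, mug and hole punch looked unmoved when I compared the pictures by eye; I did not measure them.

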